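Put the sample containers away in their cork rests

TASK

Tidy the bench: put each of the four containers - the small round jar, the wide round jar, the square bottle and the oblong slide box - into the cork rest whose recess is cut to its shape and size, so that it stands upright and fully down on the recess floor. Set each one down rather than dropping it, and leave the little conical flask and the small white beaker standing where they are.

Things in the scene. Friction and masses are not known exactly. Their poses are not given: they have to be found in the camera images.
- small_jar: Small round jar, white plastic with a blue screw cap, blank paper label: diameter 44 mm up to 50 mm height, cap 38 mm diameter to 64 mm in all. Loose, 60 to 130 g, standing upright. Origin: centre of its underside, z up; can be gripped round the white body at about 42 mm height.
- wide_jar: Wide round jar, white plastic with a blue screw cap, blank paper label: diameter 62 mm up to 62 mm height, cap 56 mm diameter to 80 mm in all. Loose, 120 to 260 g, standing upright. Origin: centre of its underside, z up; can be gripped round the white body at about 50 mm height.
- square_bottle: Square bottle, white plastic: body 52 x 52 mm and 60 mm high, with a round blue cap of 36 mm diameter on top to 84 mm in all. Loose, 100 to 210 g, standing upright. Origin: centre of its underside; x and y square to its flat sides, z up; can be gripped across two opposite flats at about 45 mm height.
- slide_box: Oblong grey plastic box for microscope slides, lid shut and not to be opened (all one piece): 96 mm long (its x), 40 mm wide (its y), 50 mm high. Loose, 110 to 230 g, lying on its base. Origin: centre of its underside, z up; can be gripped across its 40 mm width, mid-length, at about 38 mm height.
- rest_small_round: Fixed cork block lying flat on the bench, 110 x 110 x 18 mm high, with a round recess of 62 mm diameter sunk 9 mm into its top, floor lined in grey felt. Origin: centre of the block's underside, straight below the centre of the recess; z up, the recess floor at z = 9 mm, the rim at z = 18 mm. For the small round jar.
- rest_wide_round: Fixed cork block lying flat on the bench, 110 x 110 x 18 mm high, with a round recess of 80 mm diameter sunk 9 mm into its top, floor lined in grey felt. Origin: centre of the block's underside, straight below the centre of the recess; z up, the recess floor at z = 9 mm, the rim at z = 18 mm. For the wide round jar.
- rest_square: Fixed cork block lying flat on the bench, 110 x 110 x 18 mm high, with a square recess of 68 x 68 mm, its sides along the block's x and y, sunk 9 mm into its top, floor lined in grey felt. Origin: centre of the block's underside, straight below the centre of the recess; z up, the recess floor at z = 9 mm, the rim at z = 18 mm. For the square bottle, any of the four ways round.
- rest_oblong: Fixed oblong cork block lying flat on the bench, 86 mm (its x) x 146 mm (its y) x 18 mm high, with an oblong recess of 58 mm (along x) x 114 mm (along y) sunk 9 mm into its top, floor lined in grey felt. Origin: centre of the block's underside, straight below the centre of the recess; z up, the recess floor at z = 9 mm, the rim at z = 18 mm. For the slide box, whose length (box x) goes along this block's y, either way round.
- flask: Bystander: small conical flask of plain amber glass, 46 mm diameter at the foot, 65 mm high, loose, among the things. Origin: centre of its underside. Leave it where it is.
- beaker: Bystander: small white beaker, 42 mm diameter at the rim, 50 mm high, loose, among the things. Origin: centre of its underside. Leave it where it is.
Mind the look-alikes: they are no part of the job. What is shaped like the slide_box but purple or red is not meant.

How it is judged:
By the outcome, as a careful person would: the job done as asked, in the order asked, and still so for the second after the job is handed in, with the robot touching nothing.
It also fails if it takes over 112 s, if anything falls off the work surface, if the arm or the gripper's body presses on something with over 40 N, if the wrist force passes 120 N, or if a joint passes its speed limit or range.

ROBOT

A 6-joint arm with a two-finger parallel gripper is mounted at the origin on the work surface. World frame = base frame: x ahead of the robot, y to its left, z up, the work surface at z = 0. Lengths are in m, angles in degrees, forces in N, time in s.
With the tool pointing down it reaches from about 0.425 to 0.95 m from the base axis. Payload 14.7 kg.
Tool frame: the origin (TCP) lies at the very end of the fingers, on their centre line; the grasp point (between the pads) lies 19 mm behind it; x points along the fingers, y is the direction in which the jaws open and shut, and the axes are right-handed (so a half turn about x gives the same grasp; the last joint's range is limited). The gripper opens to 85 mm and grips with 20 to 120 N. Pads are 22 mm wide; open, the fingers measure 114 mm over their backs; the gripper's body (76 mm by 85 mm) begins 54 mm behind the grasp point. The pads swing forward as they close: fully open they stand 13 mm farther back than shut.
Start: joints at [68.606, 27.513, 91.461, -0, 61.026, -2.67], TCP at [0.209, 0.616, 0.231] pointing down, gripper open.
Joint ranges: [-157.49, 157.49], [-46.99, 117.5], [13.45, 153.17], [-89.5, 269.5], [5.16, 153.95], [-167.48, 167.48]. Speed limits (degrees/s): [108.29, 108.29, 136.94, 172.46, 172.46, 172.46].

INTERFACE

Orientations are given as a 3x3 rotation matrix whose columns are the frame's x, y, z axes.
In Python, from cell import robot gives the robot as it stands. Calls block until the motion is done:
- robot.move_to(position, orientation): joint-space move of the TCP to a pose.
- robot.move_linear(position, attitude=None, feed=0.15, threshold=None): straight line of the TCP; attitude=None keeps the orientation; feed is the mean speed in m/s. With threshold (N) it stops when the force on the tool has changed by that much, and returns True; else False.
- robot.move_joints(angles): joint-space move.
- robot.command_gripper(opening, grip_force=None): opening from 0.0 (shut) to 1.0 (fully open); grip_force is the grip in N (None keeps the last); returns when the fingers have stopped.
- robot.pause(seconds).
- robot.inverse_kinematics(position, orientation): joint angles nearest the present ones, or None.
- robot.get_state(): the state.
- robot.read_camera(name): name is "scene" or "top" or "wrist"; returns (picture, depth): 480x640x3 uint8, red, green, blue; 480x640 float32, m along the optical axis (not along the pixel's ray), 0 where there is no reading.
- robot.camera_model(name): a dict with "intrinsics" (3x3 intrinsics, pixels), "R" (3x3) and "t" (3): a world point X has camera coordinates R X + t. Camera axes: x right, y down, z forward; pixel columns grow to the right and rows downward; lengths in m; the calibration is good to about 2 mm. The wrist camera is an equidistant fisheye: a pixel r from the principal point sees the ray r / f radians off the axis. A picture is of the moment at which its call begins: read the wrist's pose just before it. camera_model takes no time and is no camera call; for the wrist camera it gives the pose at the moment of the call.
A pose or a line that the arm cannot do raises robot.PlanningError and nothing moves.
- robot.job_done(): hands the job in, once; it reports no verdict.
Trained networks look in the newest picture that a camera, given by its name, has taken for a name from the list of things; names that differ only in an ending like _2 or _b are one class to them, and where a whole thing is asked for, a point or a joint stands for the part that bears it (a point fixed in the world has none). Each returns a list of dicts, best first, with "p" (0 to 1); they miss things now and then, are a little off and sometimes report something else, mostly with a low value. They report only what shows in the picture. A call takes as long as a camera call. They do not tell look-alikes from the thing itself.
- robot.regions_of(query, camera): "mask" (480x640 bool, what is visible of it) and "bbox" ([left, top, right, bottom] in pixels, round what is visible of it).
- robot.tip_of(query, camera): "location" ([row, column] in pixels: a listed point, or the origin of a listed thing).
The state is a dict: "clock": time; "q": joint angles; "joint_vel": joint speeds; "effort": joint torques, N m; "ee_pos": TCP position; "ee_rot": TCP orientation; "contact_force": force on the tool from outside, world axes, zero at the start; "ft_torque": the same for the moment, N m; "gripper_width": opening from 0.0 (shut) to 1.0 (fully open).
Only numpy, scipy, OpenCV 4.12 (cv2) and the standard library are available. Lean on these libraries where they do the work, as an engineer would, in place of code of your own. Each camera call takes 0.05 s, during which the arm holds its last target.

## Working session

There is one attempt and no reset: what is moved stays moved. The work goes in short steps, each a Python script; the robot and the scene stay as the last script left them, time stands still between calls to the robot, and variables do not carry over. Pictures are saved under pics/ and viewed, and the job is handed in when it is done.

```bash
ls -la; mkdir -p pics; python3 - <<'E'
from cell import robot
import cv2,numpy as np
for c in("scene","top","wrist"):
    im,d=robot.read_camera(c); cv2.imwrite(f"pics/{c}0.png",im[:,:,::-1]); np.savez(f"{c}0.npz",im=im,d=d)
    m=robot.camera_model(c); print(c,{k:np.round(v,3).tolist() if not isinstance(v,str) else v for k,v in m.items()}, (d>0).mean())
print(robot.get_state()["clock"])
E
```

```text
total 12
drwxr-xr-x  3 agent agent 4096 Dec  7 14:23 .
drwxr-xr-x 23 root  root  4096 Dec  7 14:23 ..
drwxr-xr-x  2 agent agent 4096 Dec  7 14:23 pics
scene {'intrinsics': [[529.097, 0.0, 309.732], [0.0, 529.097, 230.568], [0.0, 0.0, 1.0]], 'R': [[-0.5, 0.866, -0.02], [0.511, 0.276, -0.814], [-0.699, -0.418, -0.58]], 't': [0.207, -0.205, 1.492]} 0.99587890625
top {'intrinsics': [[560.003, 0.0, 312.85], [0.0, 560.003, 243.711], [0.0, 0.0, 1.0]], 'R': [[-0.015, -1.0, -0.009], [-0.995, 0.016, -0.102], [0.103, 0.007, -0.995]], 't': [0.012, 0.444, 1.368]} 0.9959375
wrist {'intrinsics': [[371.648, 0.0, 319.508], [0.0, 371.648, 243.303], [0.0, 0.0, 1.0]], 'R': [[0.321, 0.947, 0.0], [0.907, -0.307, 0.286], [0.271, -0.092, -0.958]], 't': [-0.65, -0.037, 0.379]} 0.993798828125
0.15
```

View pics/scene0.png

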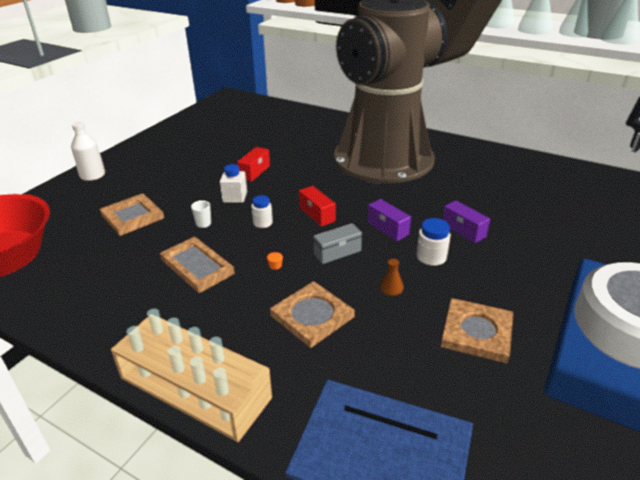

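View pics/top0.png

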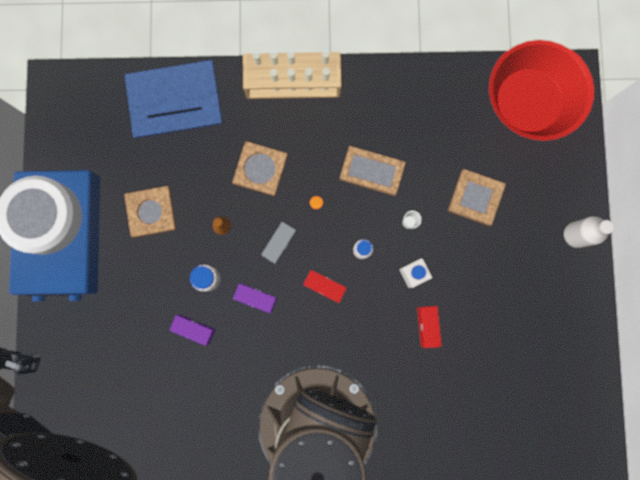

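View pics/wrist0.png

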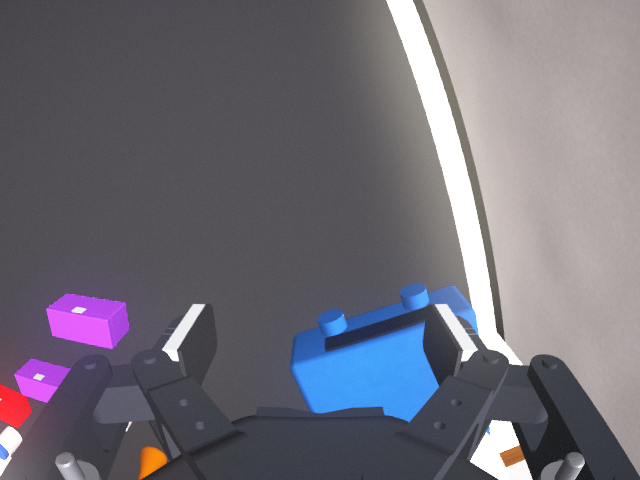

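The top view shows the containers: small jar (363,248), wide jar (204,278), square bottle (416,273) and grey slide box (278,242). The red and purple boxes are the look-alikes. The rests are small round (149,211), wide round (260,167), square (477,197) and oblong (372,170). The flask is at (221,225) and the beaker at (412,219).

```bash
cat > h.py <<'E'
import numpy as np,cv2
def deproj(cam,m,us,vs,z):
    K=np.array(m["intrinsics"]);R=np.array(m["R"]);t=np.array(m["t"])
    P=np.stack([(us-K[0,2])/K[0,0]*z,(vs-K[1,2])/K[1,1]*z,z],1)
    return (P-t)@R
def mask_pts(m,mask,d):
    v,u=np.nonzero(mask&(d>0)); return deproj(None,m,u,v,d[v,u].astype(float)),u,v
E
python3 - <<'E'
from cell import robot
import numpy as np,cv2
from h import *
names="small_jar wide_jar square_bottle slide_box rest_small_round rest_wide_round rest_square rest_oblong flask beaker".split()
out={}
for c in("top","scene"):
    f=np.load(c+"0.npz");d=f["d"];m=robot.camera_model(c)
    P,_,_=mask_pts(m,np.ones_like(d,bool),d)
    s=P[(abs(P[:,2])<.02)&(abs(P[:,1])<.6)&(P[:,0]>.3)&(P[:,0]<.9)]
    print(c,"table z med",np.median(s[:,2]),"mad",np.median(abs(s[:,2]-np.median(s[:,2]))))
    for n in names:
        for r in robot.regions_of(n,c)[:3]:
            P,u,v=mask_pts(m,r["mask"],d)
            if len(P)<10: continue
            print(n,round(r["p"],2),np.round(r["bbox"]).astype(int).tolist(),"n",len(P),"med",np.round(np.median(P,0),3),"z%",np.round(np.percentile(P[:,2],[2,50,98]),3))
            out.setdefault(f"{c}|{n}",[]).append(r["mask"])
np.savez("masks.npz",**{k:np.array(v) for k,v in out.items()})
print(robot.get_state()["clock"])
E
```

```text
top table z med 0.0007296942785467194 mad 0.002520194597665939
small_jar 0.65 [350, 240, 370, 260] n 256 med [ 0.425 -0.114  0.063] z% [0.018 0.063 0.07 ]
small_jar 0.24 [235, 141, 283, 198] n 1861 med [0.64  0.138 0.015] z% [0.004 0.015 0.023]
wide_jar 0.81 [192, 266, 216, 290] n 545 med [0.363 0.263 0.079] z% [0.027 0.079 0.085]
square_bottle 0.93 [400, 260, 428, 288] n 565 med [ 0.365 -0.238  0.061] z% [-0.     0.061  0.088]
square_bottle 0.24 [341, 148, 406, 196] n 1972 med [ 0.631 -0.148  0.013] z% [0.004 0.013 0.023]
slide_box 0.94 [170, 314, 218, 342] n 833 med [0.24  0.298 0.049] z% [-0.     0.049  0.055]
slide_box 0.87 [264, 222, 295, 266] n 734 med [0.447 0.087 0.049] z% [0.001 0.049 0.056]
slide_box 0.78 [307, 268, 344, 300] n 655 med [ 0.34  -0.021  0.05 ] z% [0.001 0.05  0.056]
rest_small_round 0.82 [127, 184, 172, 240] n 2011 med [0.533 0.415 0.017] z% [0.002 0.017 0.023]
rest_wide_round 0.84 [235, 141, 284, 197] n 1914 med [0.64  0.139 0.015] z% [0.003 0.015 0.023]
rest_oblong 0.83 [340, 144, 404, 198] n 2084 med [ 0.63  -0.148  0.013] z% [-0.     0.013  0.023]
rest_ob
[... 825 characters left out ...]
980 med [ 0.353 -0.014  0.04 ] z% [0.003 0.04  0.053]
slide_box 0.84 [239, 148, 267, 179] n 740 med [ 0.247 -0.261  0.038] z% [0.    0.038 0.053]
slide_box 0.79 [364, 200, 410, 242] n 1172 med [0.326 0.153 0.038] z% [0.001 0.038 0.052]
rest_wide_round 0.69 [266, 285, 353, 346] n 3164 med [0.645 0.137 0.015] z% [0.    0.015 0.021]
rest_square 0.73 [101, 195, 163, 236] n 1591 med [ 0.562 -0.405  0.016] z% [0.001 0.016 0.021]
rest_oblong 0.64 [160, 239, 236, 294] n 2295 med [ 0.634 -0.145  0.012] z% [0.001 0.012 0.02 ]
flask 0.83 [383, 259, 402, 296] n 510 med [0.507 0.237 0.027] z% [0.004 0.027 0.066]
beaker 0.78 [192, 201, 212, 224] n 372 med [ 0.506 -0.235  0.037] z% [0.005 0.037 0.052]
1.15
```

```bash
cat > fit.py <<'E'
from cell import robot
import numpy as np,cv2
from h import *
def fit(tag,only=None):
  for c in("top","scene"):
    f=np.load(c+tag+".npz");d=f["d"];m=robot.camera_model(c)
    v,u=np.indices(d.shape).reshape(2,-1)
    P=deproj(c,m,u,v,d.ravel().astype(float)); col=f["im"].reshape(-1,3).astype(int)
    for n,(x,y,r,zlo,zhi) in {"small_jar":(.43,-.113,.04,.056,.08),"wide_jar":(.37,.27,.05,.07,.1),"square_bottle":(.37,-.238,.06,.074,.1),"square_body":(.37,-.238,.06,.052,.068),"slide_box":(.45,.085,.065,.042,.06),
      "rest_small_round":(.533,.415,.09,.0105,.024),"rest_wide_round":(.64,.138,.09,.0105,.024),"rest_square":(.56,-.405,.09,.0105,.024),"rest_oblong":(.63,-.146,.1,.0105,.024),"flask":(.5,.235,.03,.05,.08),"beaker":(.503,-.239,.035,.044,.06)}.items():
        k=(np.hypot(P[:,0]-x,P[:,1]-y)<r)&(P[:,2]>zlo)&(P[:,2]<zhi)&(d.ravel()>0)
        Q=P[k]
        if len(Q)<8: print(c,n,"few",len(Q));continue
        xy=(Q[:,:2]*1000).astype(np.float32)
        # robust: keep points with neighbours
        rect=cv2.minAreaRect(xy)
        lo,hi=np.percentile(Q[:,:2],[1,99],axis=0)
        cc,cr=cv2.minEnclosingCircle(xy)
        print(f"{c:6s}{n:17s} n{len(Q):5d} ztop {np.percentile(Q[:,2],[50,95]).round(4)} rect c{np.round(rect[0],1)} s{np.round(rect[1],1)} a{rect[2]:.1f} circ {np.round(cc,1)} r{cr:.1f} cent {np.round(Q[:,:2].mean(0)*1000,1)} col {np.median(col[k],0)}")
E
python3 -c "
from fit import *
fit('0')"
```

```text
top   small_jar         n  196 ztop [0.0638 0.069 ] rect c[ 428.9 -116.8] s[35.8 36.2] a16.7 circ [ 429.3 -116. ] r19.4 cent [ 428.8 -116.4] col [ 54. 109. 190.]
top   wide_jar          n  439 ztop [0.0799 0.0841] rect c[363.1 270.2] s[54.2 52.4] a88.8 circ [362.8 270.9] r28.1 cent [363.1 270.2] col [ 50. 108. 191.]
top   square_bottle     n  186 ztop [0.0836 0.0883] rect c[ 366.7 -242.9] s[34.4 33.2] a89.9 circ [ 367.6 -243.4] r17.8 cent [ 367.2 -242.7] col [ 55. 109. 190.]
top   square_body       n  287 ztop [0.0595 0.0645] rect c[ 367.5 -243.9] s[51.5 53.2] a25.5 circ [ 368.2 -244. ] r35.8 cent [ 366.6 -240.9] col [220. 216. 213.]
top   slide_box         n  650 ztop [0.0498 0.0545] rect c[447.1  90. ] s[40.8 95.7] a56.8 circ [447.3  89.7] r50.8 cent [446.7  89.6] col [148. 154. 158.]
top   rest_small_round  n 1620 ztop [0.0175 0.0221] rect c[534.4 416.1] s[111.8 113.4] a9.7 circ [533.6 415.3] r78.5 cent [533.5 415.8] col [186. 149. 113.]
top   rest_wide_round   n 1380 ztop [0.0172 0.0221] rect c[640.9 138.1] s[111.4 111.3] a72.4 circ [640.5 138.1] r77.5 cent [640.2 138. ] col [185
[... 1723 characters left out ...]
5 134.3] r78.1 cent [644.9 137.2] col [186. 135.  91.]
scene rest_square       n 1124 ztop [0.0178 0.0206] rect c[ 557.7 -411.2] s[118.8 111.5] a68.7 circ [ 559.8 -410.1] r78.2 cent [ 561.2 -407.4] col [185. 134.  90.]
scene rest_oblong       n 1407 ztop [0.0175 0.0202] rect c[ 631.1 -148.5] s[153.7  88.7] a72.7 circ [ 633.2 -149.4] r84.5 cent [ 633.8 -145.6] col [179. 132.  90.]
scene flask             n  116 ztop [0.0637 0.0669] rect c[497.3 232.7] s[22.7 19.1] a24.2 circ [497.4 232.9] r12.2 cent [500.3 233.7] col [122.  63.  23.]
scene beaker            n  118 ztop [0.0485 0.0522] rect c[ 498.7 -242. ] s[47.2 39.7] a51.2 circ [ 500.9 -243.2] r24.5 cent [ 499.8 -240.2] col [222. 223. 213.]
```

```bash
python3 - <<'E'
import cv2
im=cv2.imread("pics/top0.png")[130:350,110:520]
cv2.imwrite("pics/crop_top.png",cv2.resize(im,(800,429),interpolation=cv2.INTER_CUBIC))
E
```

```text
(no output)
```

View pics/crop_top.png

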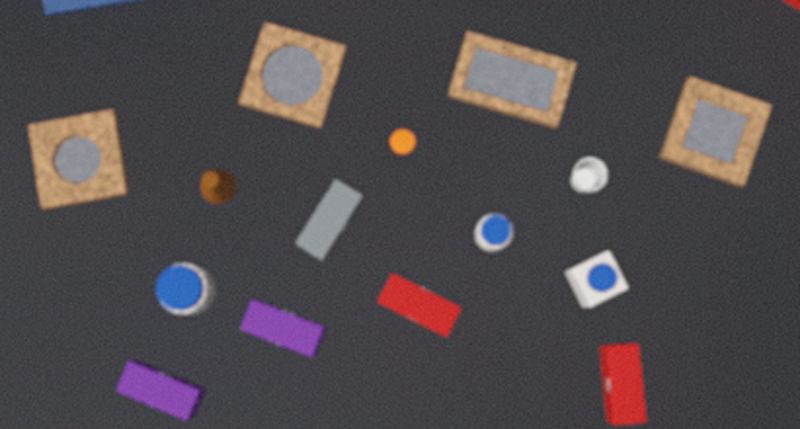

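The enlarged crop shows one grey oblong box at crop (329,219). The purple ones at (281,328) and (159,389) and the red ones at (419,304) and (622,384) are the look-alikes, so the grey box is the slide box. Both cameras agree to about 3 mm, and the heights match the text. Next I check IK for all the poses.

```bash
cat > mv.py <<'E'
from cell import robot
import numpy as np
def Rj(a):
    a=np.radians(a);c,s=np.cos(a),np.sin(a)
    return np.array([[0,c,s],[0,s,-c],[-1,0,0.]])
# pick xy, jaw angles (same body grip), place xy, z grasp (TCP), 
J={"small_jar":dict(p=(.4295,-.1180),g=(.5343,.4147),z=.039-.019),
"wide_jar":dict(p=(.3640,.2690),g=(.6407,.1366),z=.045-.019),
"square_bottle":dict(p=(.3680,-.2440),g=(.5577,-.4092),z=.041-.019),
"slide_box":dict(p=(.4478,.0886),g=(.6308,-.1475),z=.034-.019)}
A={"square_bottle":([115.3,-64.7],[-21,69,159,249,-111]),"slide_box":([57.6,237.6],[162.5,-17.5])}
E
python3 - <<'E'
from mv import *
s=robot.get_state();print(np.round(s["ee_rot"],2).tolist(),s["clock"],s["gripper_width"])
for n,j in J.items():
    pa,ga=A.get(n,([0,30,60,90,120,150,180,210,240,270,300,330],)*2)
    for k,l,z in(("p",pa,j["z"]),("g",ga,j["z"]+.009)):
        for a in l:
            q=robot.inverse_kinematics((*j[k],z),Rj(a)); q2=robot.inverse_kinematics((*j[k],z+.15),Rj(a))
            if n=="wide_jar" and a%90: continue
            print(n,k,a,None if q is None else np.round(q).astype(int).tolist(),None if q2 is None else np.round(q2).astype(int).tolist())
E
```

```text
[[0.0, 0.32, 0.95], [-0.0, 0.95, -0.32], [-1.0, -0.0, 0.0]] 1.15 1.0010108512951437
small_jar p 0 [-19, 33, 127, 0, 20, -19] [-19, 16, 121, 0, 43, -19]
small_jar p 30 [-19, 33, 127, 0, 20, -49] [-19, 16, 121, 0, 43, -49]
small_jar p 60 [-19, 33, 127, 0, 20, -79] [-19, 16, 121, 0, 43, -79]
small_jar p 90 [-19, 33, 127, 0, 20, -109] [-19, 16, 121, 0, 43, -109]
small_jar p 120 [-19, 33, 127, 0, 20, -139] [-19, 16, 121, 0, 43, -139]
small_jar p 150 None None
small_jar p 180 [-19, 33, 127, 0, 20, 161] [-19, 16, 121, 0, 43, 161]
small_jar p 210 [-19, 33, 127, 0, 20, 131] [-19, 16, 121, 0, 43, 131]
small_jar p 240 [-19, 33, 127, 0, 20, 101] [-19, 16, 121, 0, 43, 101]
small_jar p 270 [-19, 33, 127, 0, 20, 71] [-19, 16, 121, 0, 43, 71]
small_jar p 300 [-19, 33, 127, 0, 20, 41] [-19, 16, 121, 0, 43, 41]
small_jar p 330 [-19, 33, 127, 0, 20, 11] [-19, 16, 121, 0, 43, 11]
small_jar g 0 [35, 43, 96, 0, 41, 35] [35, 32, 91, 0, 57, 35]
small_jar g 30 [35, 43, 96, 0, 41, 5] [35, 32, 91, 0, 57, 5]
small_jar g 60 [35, 43, 96, 0, 41, -25] [35, 32, 91, 0, 57, -25]
small_jar g 90 [35, 43, 96, 0, 41, -55]
[... 1023 characters left out ...]
 20, -153] [-37, 16, 121, 0, 43, -153]
square_bottle p -64.7 [-37, 32, 128, 0, 20, 27] [-37, 16, 121, 0, 43, 27]
square_bottle g -21 [-39, 44, 93, 0, 43, -18] [-39, 34, 88, 0, 58, -18]
square_bottle g 69 [-39, 44, 93, 0, 43, -108] [-39, 34, 88, 0, 58, -108]
square_bottle g 159 [-39, 44, 93, 0, 43, 162] [-39, 34, 88, 0, 58, 162]
square_bottle g 249 [-39, 44, 93, 0, 43, 72] [-39, 34, 88, 0, 58, 72]
square_bottle g -111 [-39, 44, 93, 0, 43, 72] [-39, 34, 88, 0, 58, 72]
slide_box p 57.6 [7, 34, 126, 0, 20, -50] [7, 17, 120, 0, 42, -50]
slide_box p 237.6 [7, 34, 126, 0, 20, 130] [7, 17, 120, 0, 42, 130]
slide_box g 162.5 None None
slide_box g -17.5 [-16, 42, 100, 0, 38, 2] [-16, 31, 95, 0, 54, 2]
```

```bash
cat >> mv.py <<'E'
def st(tag):
    s=robot.get_state();print(tag,"t",round(s["clock"],2),"p",np.round(s["ee_pos"],4),"w",round(s["gripper_width"]*85,1),"F",np.round(s["contact_force"],1));return s
def pick(n,a):
    j=J[n];robot.command_gripper(1.0)
    robot.move_to((*j["p"],.19),Rj(a))
    r=robot.move_linear((*j["p"],j["z"]),feed=.12,threshold=12)
    st("down hit=%s"%r)
    if r: return False
    robot.command_gripper(0.0,grip_force=40); st("gripped")
    robot.move_linear((*j["p"],.19),feed=.15); st("lifted"); return True
def place(n,a,off=(0,0)):
    j=J[n];g=np.array(j["g"])+off
    robot.move_to((*g,.19),Rj(a)); robot.pause(.2); st("above")
    robot.move_linear((*g,j["z"]+.009+.020),feed=.12)
    robot.pause(.2);st("near")
    r=robot.move_linear((*g,j["z"]+.009-.003),feed=.02,threshold=4); s=st("set hit=%s want z~%.4f"%(r,j["z"]+.009))
    return r
def release(n):
    p=robot.get_state()["ee_pos"]
    robot.command_gripper(1.0); robot.move_linear((p[0],p[1],.19),feed=.15); st("clear")
def snap(c,tag):
    import cv2
    im,d=robot.read_camera(c);cv2.imwrite(f"pics/{c}{tag}.png",im[:,:,::-1]);np.savez(f"{c}{tag}.npz",im=im,d=d)
E
python3 - <<'E'
from mv import *
if pick("small_jar",-15): snap("wrist","1");snap("scene","1")
E
```

```text
down hit=False t 5.64 p [ 0.4298 -0.1181  0.0205] w 84.8 F [ 0.5 -0.4  0.1]
gripped t 6.11 p [ 0.4297 -0.1181  0.0205] w 42.2 F [-1.1  0.2 12.2]
lifted t 7.39 p [ 0.429  -0.1178  0.1893] w 42.7 F [-0.5  0.7 -1.4]
```

```bash
python3 - <<'E'
import cv2,numpy as np
a=cv2.imread("pics/wrist1.png");b=cv2.imread("pics/scene1.png")
cv2.imwrite("pics/c1.png",np.hstack([cv2.resize(a,(400,300)),cv2.resize(b,(400,300))]))
E
```

```text
(no output)
```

View pics/c1.png

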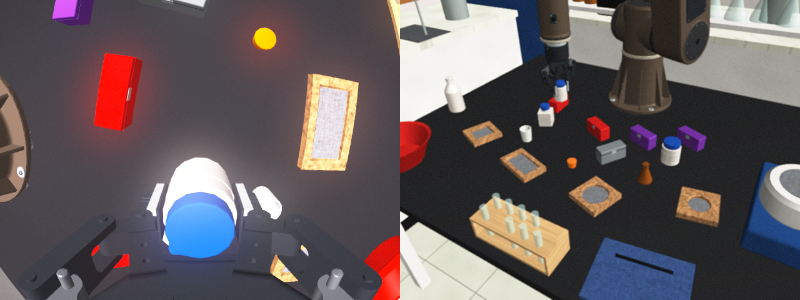

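The wrist picture (left half) shows the white jar with its blue cap held centred and upright between the pads at (200,225). Placing it now.

```bash
python3 - <<'E'
from mv import *
place("small_jar",38); snap("top","2");snap("scene","2")
import cv2
a=cv2.imread("pics/scene2.png")[260:400,380:560];a=cv2.resize(a,(540,420),interpolation=2);cv2.imwrite("pics/c2.png",a)
E
```

```text
above t 9.65 p [0.5348 0.4139 0.1902] w 42.6 F [ 0.6  0.2 -1.7]
near t 11.18 p [0.5346 0.4149 0.0496] w 42.5 F [ 0.3 -1.  -0.8]
set hit=True want z~0.0290 t 12.07 p [0.5342 0.4146 0.0295] w 42.8 F [-1.9 -1.2  8.6]
```

View pics/c2.png

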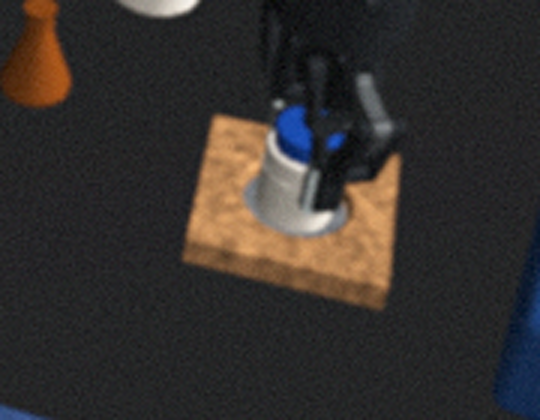

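The small jar stands inside the recess, at crop (295,200), and contact came at the expected height (0.0295 against 0.029). I release it and pick the wide jar.

```bash
python3 - <<'E'
from mv import *
release("small_jar"); snap("wrist","3")
if pick("wide_jar",120): 
    snap("wrist","4")
    place("wide_jar",96); snap("scene","4")
import cv2
a=[cv2.resize(cv2.imread(f"pics/{f}.png"),(400,300)) for f in("wrist3","wrist4")]
b=cv2.resize(cv2.imread("pics/scene4.png")[230:380,220:420],(400,300),interpolation=2)
c=cv2.resize(cv2.imread("pics/scene4.png")[230:380,380:580],(400,300),interpolation=2)
cv2.imwrite("pics/c4.png",np.vstack([np.hstack(a),np.hstack([b,c])]))
E
```

```text
clear t 13.9 p [0.5337 0.4143 0.189 ] w 85.1 F [ 0.3  0.5 -0.8]
down hit=False t 17.06 p [0.3643 0.2692 0.0265] w 84.9 F [ 0.4 -0.  -0.3]
gripped t 17.41 p [0.3643 0.2692 0.0266] w 60.3 F [-1.7 -1.  11.5]
lifted t 18.65 p [0.3636 0.2687 0.1893] w 60.3 F [-0.2 -0.3 -3.1]
above t 20.07 p [0.64   0.1377 0.1903] w 60.6 F [ 1.2 -0.2 -3. ]
near t 21.55 p [0.6411 0.1367 0.0556] w 60.2 F [ 0.2 -0.6 -3.2]
set hit=True want z~0.0350 t 22.44 p [0.6405 0.1366 0.0357] w 60.1 F [-1.1  0.3  9.5]
```

View pics/c4.png

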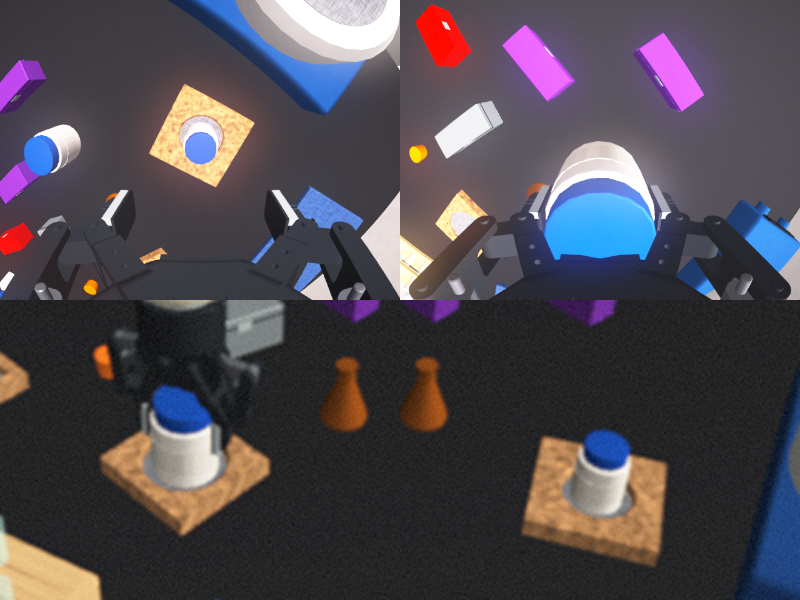

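The small jar stands upright in its recess (lower right crop) and the wide jar in its own (lower left crop). Next is the square bottle.

```bash
python3 - <<'E'
from mv import *
release("wide_jar")
if pick("square_bottle",-64.7): 
    snap("wrist","5")
    place("square_bottle",-21); snap("scene","5"); snap("top","5")
import cv2
a=cv2.resize(cv2.imread("pics/wrist5.png"),(400,300))
b=cv2.resize(cv2.imread("pics/scene5.png")[140:260,70:230],(400,300),interpolation=2)
c=cv2.resize(cv2.imread("pics/scene5.png")[230:380,250:450],(400,300),interpolation=2)
d=cv2.resize(cv2.imread("pics/top5.png")[130:280,400:600],(400,300),interpolation=2)
cv2.imwrite("pics/c5.png",np.vstack([np.hstack([a,d]),np.hstack([b,c])]))
E
```

```text
clear t 24.05 p [0.64   0.1365 0.189 ] w 85.2 F [ 0.2 -0.6 -0.5]
down hit=False t 27.62 p [ 0.3683 -0.2442  0.0225] w 85.3 F [ 0.7 -0.9 -0.7]
gripped t 28.02 p [ 0.3683 -0.2442  0.0224] w 50.9 F [-0.7  0.4  8.9]
lifted t 29.29 p [ 0.3676 -0.2437  0.1894] w 51.1 F [-0.3 -0.2 -1.9]
above t 30.53 p [ 0.5572 -0.4086  0.1904] w 51.4 F [-0.4  0.3 -1.8]
near t 32.04 p [ 0.558  -0.4094  0.0517] w 51.3 F [-0.1  0.3 -2.3]
set hit=True want z~0.0310 t 32.94 p [ 0.5575 -0.4091  0.0315] w 51.8 F [-0.3  0.7  8.1]
```

View pics/c5.png

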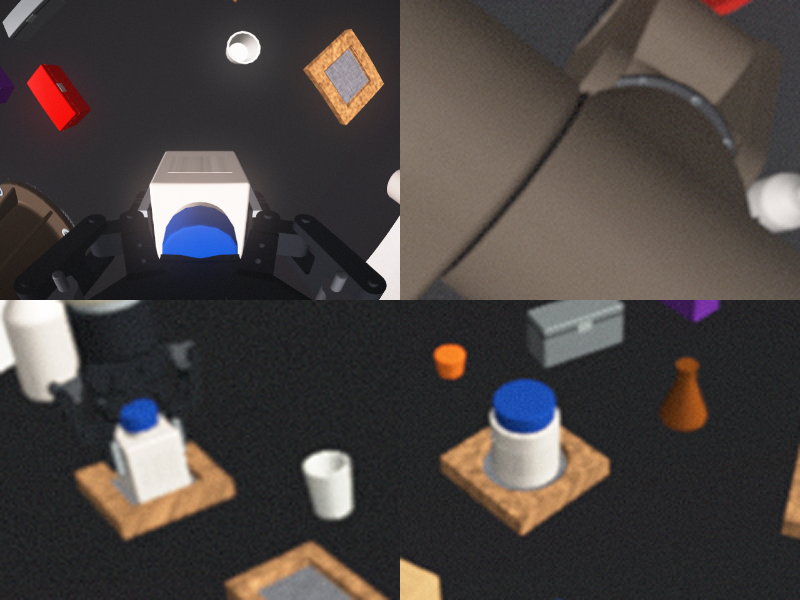

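The bottle sits squarely in the square recess (lower left crop), and the wide jar stands released and upright. The slide box is next.

```bash
python3 - <<'E'
from mv import *
release("square_bottle")
if pick("slide_box",57.6): 
    snap("wrist","6")
    place("slide_box",-17.5); snap("scene","6")
import cv2
a=cv2.resize(cv2.imread("pics/wrist6.png"),(400,300))
b=cv2.resize(cv2.imread("pics/scene6.png")[140:260,70:230],(400,300),interpolation=2)
c=cv2.resize(cv2.imread("pics/scene6.png")[200:320,120:280],(400,300),interpolation=2)
cv2.imwrite("pics/c6.png",np.vstack([np.hstack([a,a*0]),np.hstack([b,c])]))
E
```

```text
clear t 34.69 p [ 0.557  -0.4088  0.189 ] w 85.1 F [0.4 0.2 0.6]
down hit=False t 38.37 p [0.4482 0.0886 0.0155] w 85.0 F [-0.  -0.1 -0.1]
gripped t 38.85 p [0.4479 0.0886 0.0153] w 39.3 F [-0.7  0.6  8.1]
lifted t 40.17 p [0.4473 0.0885 0.1893] w 39.5 F [-0.1 -0.  -1. ]
above t 41.56 p [ 0.6306 -0.1464  0.1902] w 39.7 F [ 0.1 -0.1 -1. ]
near t 43.12 p [ 0.6311 -0.1476  0.0446] w 39.4 F [ 0.5 -0.1 -1.9]
set hit=True want z~0.0240 t 44.03 p [ 0.6306 -0.1474  0.0243] w 39.4 F [-1.5  0.3  9.2]
```

View pics/c6.png

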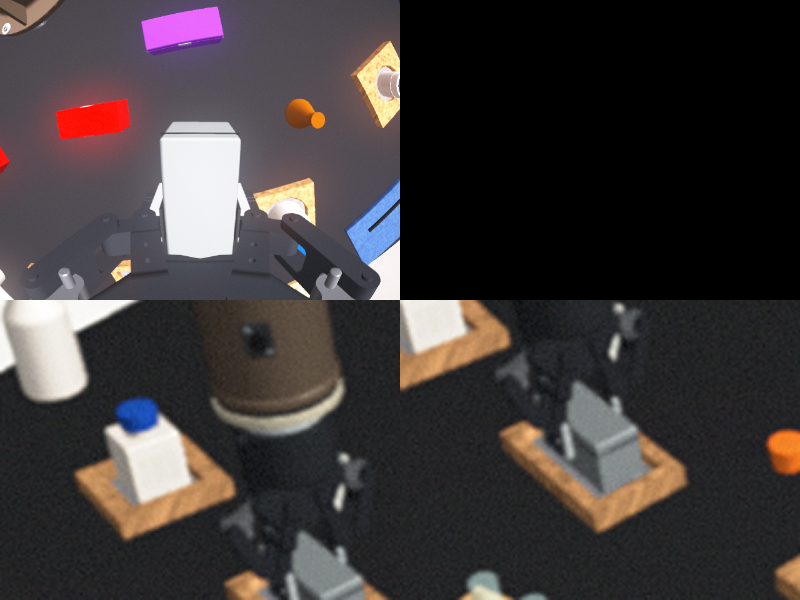

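The slide box is inside the oblong recess. I release it, clear the arm out of view and check everything in both cameras.

```bash
python3 - <<'E'
from mv import *
from h import *
release("slide_box")
robot.move_joints([68.606,27.513,91.461,0,61.026,-2.67]); robot.pause(.5)
snap("top","7");snap("scene","7");st("home")
for c in("top","scene"):
    f=np.load(c+"7.npz");d=f["d"];m=robot.camera_model(c);v,u=np.indices(d.shape).reshape(2,-1)
    P=deproj(c,m,u,v,d.ravel().astype(float))
    for n,h in(("small_jar",.064),("wide_jar",.08),("square_bottle",.084),("slide_box",.05),("flask",.056),("beaker",.041)):
        x,y=J[n]["g"] if n in J else {"flask":(.497,.2345),"beaker":(.4985,-.239)}[n]
        k=(np.hypot(P[:,0]-x,P[:,1]-y)<.062)&(abs(P[:,2]-h-.009)<.007)
        Q=P[k];r=cv2.minAreaRect((Q[:,:2]*1000).astype(np.float32))
        A_=np.c_[Q[:,:2]-[x,y],np.ones(len(Q))];co=np.linalg.lstsq(A_,Q[:,2],rcond=None)[0]
        print(c,n,"ztop",np.median(Q[:,2]).round(4),"want",h+.009,"rect",np.round(r[0],1),np.round(r[1],1),round(r[2],1),"goal",x*1e3,y*1e3)
a=cv2.imread("pics/scene7.png")[140:380,80:560];cv2.imwrite("pics/c7a.png",cv2.resize(a,(800,400),interpolation=2))
a=cv2.imread("pics/top7.png")[130:350,110:520];cv2.imwrite("pics/c7b.png",cv2.resize(a,(800,429),interpolation=2))
E
```

```text
clear t 45.86 p [ 0.6301 -0.1473  0.1891] w 85.0 F [-0.4  0.2  0.2]
home t 49.52 p [0.2086 0.6156 0.2313] w 85.0 F [-0.6  0.9  0.3]
top small_jar ztop 0.0726 want 0.073 rect [534.1 415. ] [37.9 36.5] 82.4 goal 534.3 414.7
top wide_jar ztop 0.0889 want 0.089 rect [639.1 138.3] [54.1 55.3] 89.9 goal 640.7 136.6
top square_bottle ztop 0.0925 want 0.093 rect [ 556.9 -407.4] [33.9 34.5] 40.5 goal 557.6999999999999 -409.2
top slide_box ztop 0.0589 want 0.059000000000000004 rect [ 630. -145.] [95.9 41.8] 72.2 goal 630.8000000000001 -147.5
top flask ztop 0.0648 want 0.065 rect [497.3 235.9] [20.9 17.9] 88.1 goal 497.0 234.5
top beaker ztop 0.0492 want 0.05 rect [ 498.4 -237.7] [39.6 40.8] 44.0 goal 498.5 -239.0
scene small_jar ztop 0.0729 want 0.073 rect [535.4 412.6] [36.8 38.1] 82.1 goal 534.3 414.7
scene wide_jar ztop 0.089 want 0.089 rect [640.5 136.1] [55.6 54.5] 11.9 goal 640.7 136.6
scene square_bottle ztop 0.093 want 0.093 rect [ 559. -410.] [37.8 35.4] 80.7 goal 557.6999999999999 -409.2
scene slide_box ztop 0.0592 want 0.059000000000000004 rect [ 631.6 -147.8] [101.7  40.7] 71.9 goal 630.8000000000001 -147.5
scene flask ztop 0.0649 want 0.065 rect [497.5 232.7] [20.9 18.9] 21.4 goal 497.0 234.5
scene beaker ztop 0.0479 want 0.05 rect [ 498.8 -240.3] [44.1 40.8] 31.1 goal 498.5 -239.0
```

View pics/c7a.png

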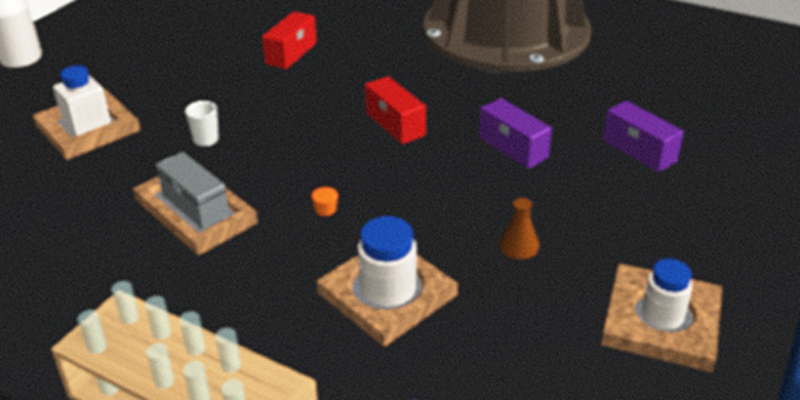

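View pics/c7b.png

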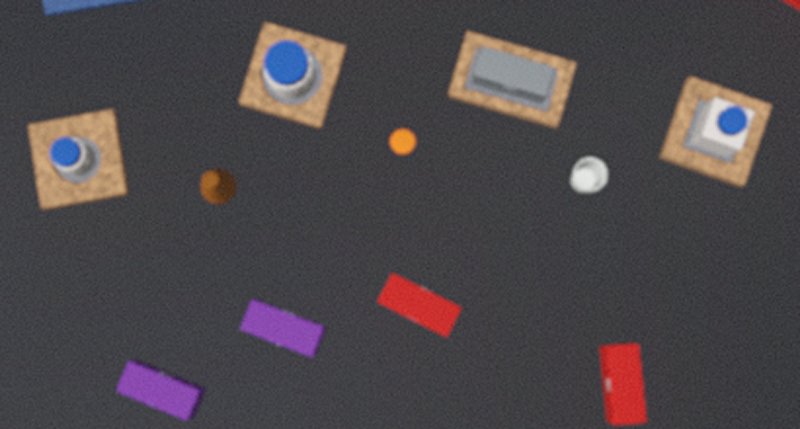

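All four stand in their recesses at the right height, and both bystanders are unmoved. Handing in.

```bash
python3 -c "
from cell import robot
robot.job_done();print(robot.get_state()['clock'])"
```

```text
the job is handed in; nothing more can be done
the job is handed in; nothing more can be done
```

All four containers – small jar, wide jar, square bottle and grey slide box – are in their matching cork rests, and I handed the job in at about 50 s. I lowered each one slowly until I felt light contact with the recess floor (force readings of 8–10 N), then released it.

- **Final checks:** Both cameras put the container tops at 73, 89, 93 and 59 mm (within 1 mm), as expected for fully seated. Centres are within about 3 mm of the recess centres, and the slide box is aligned to within 1°.
- **Left alone:** The flask and beaker match their starting positions within measurement noise (about 2 mm). The red and purple boxes look unmoved in the final pictures.
- **Small disagreements:** The two cameras differ by 2–3 mm sideways, which is about their calibration error. The scene camera also shows the slide box about 6 mm too long. Both are well inside the recess clearances, and no check failed.

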